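# Stand the slumped sketchbook back in its row

### The job

The rust-red sketchbook at the open end of the row has slumped over onto the tool case. Gently push it back up with the fingertips so that it stands upright and close against the other books, and push its spine in so that it is in line with theirs. Only push it, do not pick it up, and leave the other books and the things on the bench where they are.

Things in the scene. Friction and masses are not known exactly. Their poses are not given: they have to be found in the camera images.
- red_book: loose rust-red hardback sketchbook, 150 mm tall, 140 deep, 28 thick, about 0.35 kg. Slumped sideways by 28 degrees: lower outer edge on the bench, foot near the last standing book, outer cover on the tool case's top edge; 15 to 45 mm out of line towards the robot. Origin mid-underside; x from spine (70 mm before it) to fore-edge; z foot to head; +y towards the row, leans to its -y
- red_book_spine (a point): centre of the red book's spine, 75 mm above its foot. The upright book slides when pushed here or up to 40 mm higher
- red_book_top_edge (a point): middle of the upper outer edge of the red book's outer cover, the side that overhangs the tool case, 150 mm from its foot; about 132 mm above the bench at the start and 150 mm when the book is upright. Pushed here towards the row, the book turns upright about its foot and then stands by itself
- book_ochre: ochre yellow hardback sketchbook, 150 mm tall, 140 mm deep, 28 mm thick, standing in the row, spine to the robot; origin at the middle of its underside, x from the spine (70 mm before the origin) to the fore-edge, z up along its height. Loose, 0.36 kg. The three standing books are in any order
- book_navy: navy blue hardback sketchbook, 154 mm tall, 140 mm deep, 28 mm thick, standing in the row, spine to the robot; origin at the middle of its underside, x from the spine (70 mm before the origin) to the fore-edge, z up along its height. Loose, 0.36 kg
- book_grey: grey hardback sketchbook, 146 mm tall, 140 mm deep, 28 mm thick, standing in the row, spine to the robot; origin at the middle of its underside, x from the spine (70 mm before the origin) to the fore-edge, z up along its height. Loose, 0.36 kg
- drawer_unit: fixed plywood desktop drawer unit, 240 mm wide (y), 200 deep (x), 205 tall; brush pot and brushes on top reach 345 mm. Origin mid-underside, drawer fronts on its -x side, facing the robot. The row stands against its -y side and runs along its y axis: three books of 28 mm, then the red one; the books' depth lies along its x axis, standing books' origins at x = -15 mm
- tool_case: fixed closed wooden tool case lying flat, 220 mm (x) by 150 mm (y), 75 mm tall, brass catches on its -y side; origin at the middle of its underside. Its +y top edge carries the slumped book; when the book is upright and against the row there are about 40 mm between the two
- mug: cream mug, 82 mm across, 88 mm tall, origin at the middle of its underside
- pliers_yellow: pliers with yellow grips lying on the bench, about 150 mm long, 15 mm high, origin under the rivet
- pliers_black: pliers with black grips lying on the bench, about 140 mm long, 15 mm high, origin under the rivet
- chasing_hammer: hammer with a pale wooden handle lying on the bench, 230 mm long
- flat_file: flat file with a wooden handle lying on the bench, 245 mm long, 20 mm high
- findings_tub: clear plastic tub with white lid and copper contents, 110 by 160 mm, 55 mm high, origin at the middle of its underside
Not all that is in view belongs to the job. Leave any green look-alike of the book_navy alone.

How it is judged (in metres and radians):
At the end, for the whole second after the job is handed in: the red book stands on the bench upright (within 4 degrees), within 14 mm of touching the row and within 5 degrees of its direction, its spine in line with the other three spines within 8 mm, at rest; the three other books stand upright within 12 mm of where they were (angle between each of red_book, book_ochre, book_navy, book_grey's own z axis and vertical below 0.07 rad and y of red_book in the frame of drawer_unit above -0.232 m and angle between the x axis of red_book and the x axis of drawer_unit, either way round below 0.09 rad and x of red_book in the frame of book_ochre between -0.008 and 0.008 m and distance of each of book_ochre, book_navy, book_grey from where it was at the start of the episode below 0.012 m and x of red_book in the frame of book_navy between -0.008 and 0.008 m and x of red_book in the frame of book_grey between -0.008 and 0.008 m and height (world z) of red_book below 0.006 m and linear speed of red_book below 0.01 m/s).
It fails at once if the red book is lifted off the bench (height (world z) of red_book above 0.028 m).
It fails at once if the red book is slapped over instead of being moved gently (it turns faster than 3 rad/s) (angular speed of red_book above 3 rad/s).
It fails at once if a standing book is shoved more than 20 mm or tipped (distance of any of book_ochre, book_navy, book_grey from where it was at the start of the episode above 0.02 m or angle between any of book_ochre, book_navy, book_grey's own z axis and vertical above 0.2 rad).
It fails at once if one of the other things on the bench is moved more than 15 mm (distance of any of mug, pliers_yellow, pliers_black, chasing_hammer, flat_file, findings_tub from where it was at the start of the episode above 0.015 m).
It also fails if it takes over 64 s, if anything falls off the work surface, if the arm or the gripper's body presses on something with over 40 N, if the wrist force passes 120 N, or if a joint passes its speed limit or range.

### The arm

A 6-joint arm with a two-finger parallel gripper is mounted at the origin on the work surface. World frame = base frame: x ahead of the robot, y to its left, z up, the work surface at z = 0. Lengths are in m, angles in degrees, forces in N, time in s.
With the tool pointing down it reaches from about 0.25 to 0.725 m from the base axis. Payload 9.7 kg.
Tool frame: the origin (TCP) lies midway between the tips of the shut fingers; the grasp point (between the pads) lies 19 mm behind it; z points along the fingers, y is the line along which they close (so a half turn about z gives the same grasp; the last joint's range is limited). The gripper opens to 85 mm and grips with 20 to 120 N. Pads are 22 mm wide; open, the fingers measure 114 mm over their backs; the gripper's body (76 mm by 85 mm) begins 54 mm behind the grasp point. The pads swing forward as they close: fully open they stand 13 mm farther back than shut.
Start: joints at [67.208, 4.979, 10.078, 95.1, 0, 90], TCP at [0.213, 0.507, 0.231] pointing down, gripper open.
Joint ranges: [-179.16, 179.16], [-48.56, 103.87], [-65.8, 70.77], [-126.05, 130.52], [-82.76, 87.17], [-180, 180]. Speed limits (degrees/s): [127.2, 127.2, 147.25, 180, 180, 180].

### API

Orientations are given as [roll, pitch, yaw] about the fixed x, y, z axes, in that order (R = Rz(yaw) Ry(pitch) Rx(roll)).
In Python, from workcell import readout, imaging, bot, spotter gives the robot as it stands.
- The arm moves only by the shell command python3 -m jog 'ROWS' [FORCE]. ROWS is JSON, a list of rows, each an object with "rotation": the turn, a rotation vector about the world's x, y, z in degrees, a list of three; "translation": the shift along the world's x, y, z in mm, a list of three; "grip": the finger opening in mm, from 0 to 85.4. In form: [{"rotation": [wx, wy, wz], "translation": [dx, dy, dz], "grip": grip}, ...]. A call has 1 to 20 rows; each row is the pose to reach, as a shift and turn from the pose commanded when the call began; what a row does not reach only later rows make up. A row lasts 1/10 s, in which the tool goes at most 50 mm and 8.59 degrees, less where a joint would pass 70% of its speed; a pose out of reach is approached as far as the arm can. A call with a gripper value outside its range is refused whole. The fingers move at their own pace and stop on an object; FORCE is the grip in N (left out, the last holds). Time passes only in rows, so rows that repeat a pose let the fingers close. It gives the time, the measured TCP pose, the force, the opening and the grip force at its end, in the units of the state.
- readout.get_obs(): the state, without advancing time (a new reading comes with each control period).
- imaging.camera(name): name is "scene" or "top" or "wrist"; returns (picture, depth): 400x640x3 uint8, red, green, blue; 400x640 float32, m along the optical axis (not along the pixel's ray), 0 where there is no reading.
- imaging.camera_info(name): a dict with "vertical_fov" (degrees; the focal length in pixels is half the picture's height over the tangent of half this angle, whatever the lens; pixels are square), "cx", "cy" (the principal point, pixels), "extrinsics" (4x4, takes a point from camera to world coordinates); the wrist camera has in their place "tool_from_camera" (4x4, takes a point from camera to tool coordinates, whose origin is the TCP and whose axes are the flange's). Camera axes: x right, y down, z forward; pixel columns grow to the right and rows downward; lengths in m; the calibration is good to about 2 mm. A picture is of the moment at which its call begins: read the wrist's pose just before it. camera_info takes no time and is no camera call.
- bot.job_done(): hands the job in; it is judged then, once.
Trained networks look in the newest picture that a camera, given by its name, has taken for a name from the list of things; names that differ only in an ending like _2 or _b are one class to them, and where a whole thing is asked for, a point or a joint stands for the part that bears it (a point fixed in the world has none). Each returns a list of dicts, best first, with "confidence" (0 to 1); they miss things now and then, are a little off and sometimes report something else, mostly with a low value. They report only what shows in the picture. A call takes as long as a camera call. They do not tell look-alikes from the thing itself.
- spotter.spot_in(camera, target): "box" ([centre column, centre row, width, height] in pixels, round what is visible of it).
- spotter.mark_of(camera, target): "uv" ([column, row] in pixels: a listed point, or the origin of a listed thing).
The state is a dict: "time": time; "q": joint angles; "qd": joint speeds; "joint_efforts": joint torques, N m; "ee_pos": TCP position; "tcp_rot": TCP orientation; "wrist_force": force on the tool from outside, world axes, zero at the start; "torque": the same for the moment, N m; "opening": finger opening in m; "grasp_force": force on a finger pad.
Only numpy, scipy, OpenCV 4.12 (cv2) and the standard library are available. Lean on these libraries where they do the work, as an engineer would, in place of code of your own. Each camera call takes 0.05 s, during which the arm holds its last target. There are 200 camera calls.

## Working session

There is one attempt and no reset: what is moved stays moved. The work goes in short steps, Python scripts to look and compute and a shell command to move; the robot and the scene stay as the last step left them, time stands still between calls to the robot, and variables do not carry over. Pictures are saved under pics/ and viewed, at most 10 in all, crops included, and the job is handed in when it is done.

```bash
mkdir -p pics; ls
cat > h.py <<'E'
import numpy as np, cv2
from workcell import readout, imaging, bot, spotter
from scipy.spatial.transform import Rotation as R
def K(n):
    i=imaging.camera_info(n); return 200/np.tan(np.radians(i["vertical_fov"])/2),i["cx"],i["cy"],i
def ext(n):
    i=imaging.camera_info(n)
    if n!="wrist": return np.array(i["extrinsics"])
    o=readout.get_obs(); T=np.eye(4); T[:3,:3]=R.from_euler('xyz',o["tcp_rot"],degrees=True).as_matrix(); T[:3,3]=o["ee_pos"]
    return T@np.array(i["tool_from_camera"])
def cloud(n,d,T):
    f,cx,cy,_=K(n); v,u=np.mgrid[:400,:640]
    P=np.stack([(u-cx)/f*d,(v-cy)/f*d,d],-1)
    return P@T[:3,:3].T+T[:3,3]
E
python3 - <<'E'
from h import *
o=readout.get_obs(); print(o)
for n in ("scene","top"):
    T=ext(n); p,d=imaging.camera(n); cv2.imwrite(f"pics/{n}0.png",p[:,:,::-1]); np.savez(f"{n}0.npz",p=p,d=d,T=T)
    C=cloud(n,d,T)
    for t in ["red_book","red_book_spine","red_book_top_edge","book_ochre","book_navy","book_grey","drawer_unit","tool_case","mug"]:
        m=spotter.mark_of(n,t)[:2]
        for k in m:
            u,v=map(int,np.round(k["uv"])); print(n,t,k["uv"],round(k["confidence"],2), C[v,u].round(3) if 0<=v<400 and 0<=u<640 else None)
E
```

```text
pics
{'time': 0.0, 'q': array([6.72062348e+01, 5.00949353e+00, 1.00346542e+01, 9.50976664e+01,
       1.06169920e-03, 8.99991935e+01]), 'qd': array([-0.03101495,  0.05946836,  0.064836  ,  0.05149687, -0.00156971,
       -0.05032451]), 'joint_efforts': array([ 1.33673915e-03, -5.20391679e+01,  4.64798605e+01,  1.63056829e-02,
       -6.32442698e-05,  1.83650087e-06]), 'ee_pos': array([0.21298985, 0.50685083, 0.23060026]), 'tcp_rot': array([-1.79927494e+02, -1.06271899e-03,  1.57207040e+02]), 'wrist_force': array([-0.38185801,  0.03807291,  0.4304301 ]), 'torque': array([-0.0360289 , -0.01502585,  0.0490872 ]), 'grasp_force': 0.0, 'opening': 0.08553810362331313}
scene red_book [339.8, 237.0] 0.72 [ 0.611 -0.073  0.058]
scene red_book [346.6, 235.8] 0.63 [ 0.627 -0.05   0.031]
scene red_book_spine [310.4, 232.0] 0.95 [ 0.506 -0.107  0.001]
scene red_book_top_edge [326.8, 246.1] 0.68 [ 0.599 -0.139  0.134]
scene book_ochre [348.6, 235.3] 0.65 [ 0.632 -0.048  0.053]
scene book_navy [272.7, 206.2] 0.86 [ 0.357 -0.119  0.076]
scene book_navy [268.4, 331.9] 0.66 [ 0.588 -0.47   0.004]
scene book_grey [352.5, 228.9] 0.91 [ 0.635 -0.046  0.139]
scene drawer_unit [326.9, 247.3] 0.16 [ 0.601 -0.142  0.137]
scene tool_case [319.2, 265.4] 0.56 [ 0.607 -0.197  0.073]
scene mug [266.5, 333.5] 0.94 [ 0.587 -0.479  0.007]
top red_book [342.4, 170.6] 0.64 [ 0.579 -0.07   0.038]
top red_book_spine [354.8, 183.9] 0.96 [ 0.53  -0.106  0.105]
top red_book_top_edge [370.2, 159.7] 0.87 [ 0.596 -0.148  0.129]
top book_ochre [435.2, 282.4] 0.74 [ 0.243 -0.353  0.013]
top book_ochre [329.9, 159.0] 0.72 [ 0.596 -0.032  0.146]
top book_navy [353.7, 250.2] 0.89 [ 0.337 -0.1    0.147]
top book_navy [314.6, 153.6] 0.83 [0.609 0.011 0.15 ]
top book_grey [325.1, 158.9] 0.85 [ 0.597 -0.018  0.137]
top book_grey [354.3, 184.6] 0.59 [ 0.528 -0.103  0.095]
```

View pics/scene0.png

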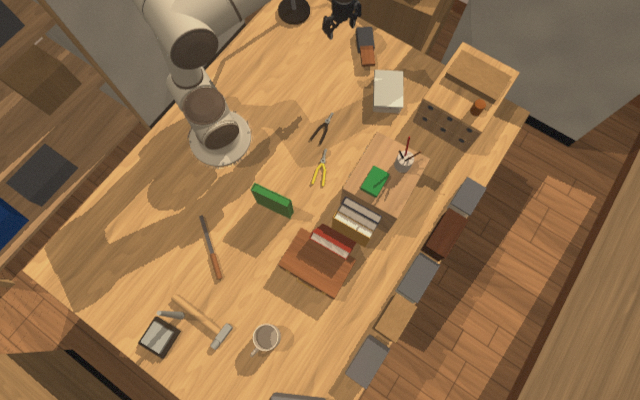

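View pics/top0.png

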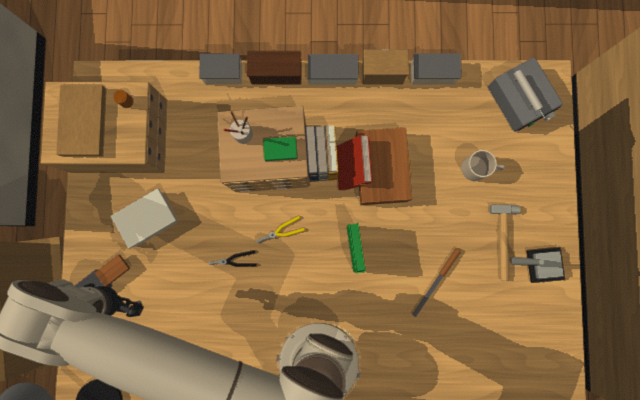

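The scene view shows the red book leaning at about (330,240) on the tool case. In the top view the row of books is at cols 308–337, the red book at 338–370, the tool case at 360–410 and the drawer unit at 218–308. A green look-alike stands at (357,248), in front of the row. Next I'll fit the geometry from the depth.

Run:
```python
from h import *
z=np.load("top0.npz"); C=cloud("top",z["d"],z["T"]); p=z["p"]; v,u=np.mgrid[:400,:640]
def rect(name,m):
    q=C[m][:,:2].astype(np.float32); r=cv2.minAreaRect(q); print(name,m.sum(),np.round(cv2.boxPoints(r),3).tolist(),np.round(r[1],3),round(r[2],2),'z',np.median(C[m][:,2]).round(3))
Z=C[...,2]
def box(a,b,c,d): return (u>=a)&(u<=b)&(v>=c)&(v<=d)
rect("drawer",box(205,320,100,195)&(abs(Z-.205)<.008))
rect("case",box(350,420,120,210)&(abs(Z-.075)<.006))
hsv=cv2.cvtColor(p,cv2.COLOR_RGB2HSV).astype(int)
m=box(300,338,120,186)&(Z>.125)&(Z<.165); rect("books",m)
for r in (140,150,160,170,178):
    print(r,[(c,p[r,c].tolist(),C[r,c].round(3).tolist()) for c in range(304,376,4)] if r==160 else '')
green=box(340,370,215,280)&(Z>.1); rect("green",green)
# red book cover and spine
red=box(336,385,125,195)&((hsv[...,0]<8)|(hsv[...,0]>172))&(hsv[...,1]>140)&(Z>.02)
rect("red",red)
q=C[red]; print("red min/max",q.min(0),q.max(0))
top=red&(Z>.11); rect("redtop",top)
# cover plane: inner (row-side) cover visible
inner=red&box(339,352,140,182); c=C[inner]; 
mu=np.median(c,0); w=np.linalg.svd(c-c.mean(0),full_matrices=False)[2][2]; print("plane",mu,w,np.degrees(np.arccos(abs(w[2]))))
```

```text
drawer 4968 [[0.515999972820282, 0.26899999380111694], [0.5329999923706055, 0.028999999165534973], [0.7369999885559082, 0.04399999976158142], [0.7200000286102295, 0.2840000092983246]] [0.204 0.241] 4.13 z 0.204
case 2786 [[0.47600001096725464, -0.09600000083446503], [0.4880000054836273, -0.2759999930858612], [0.7089999914169312, -0.26100000739097595], [0.6959999799728394, -0.08100000023841858]] [0.221 0.181] 3.89 z 0.074
books 1469 [[0.5320000052452087, 0.05299999937415123], [0.5379999876022339, -0.054999999701976776], [0.6970000267028809, -0.04699999839067459], [0.6909999847412109, 0.061000000685453415]] [0.159 0.108] 2.84 z 0.146
140 
150 
160 [(304, [167, 125, 81], [0.582, 0.04, 0.203]), (308, [101, 94, 88], [0.592, 0.031, 0.152]), (312, [150, 136, 116], [0.591, 0.019, 0.155]), (316, [78, 75, 71], [0.592, 0.008, 0.15]), (320, [152, 138, 118], [0.593, -0.004, 0.147]), (324, [152, 137, 117], [0.593, -0.015, 0.142]), (328, [142, 116, 79], [0.592, -0.026, 0.15]), (332, [201, 197, 166], [0.593, -0.038, 0.146]), (336, [159, 131, 87], [0.592, -0.049, 0.152]), (340, [72, 20, 10], [0.613, 
[... 524 characters left out ...]
034570694], [0.4020000100135803, -0.012000000104308128]] [0.139 0.101] 8.01 z 0.151
red 1209 [[0.3179999887943268, -0.12800000607967377], [0.6800000071525574, -0.164000004529953], [0.6899999976158142, -0.057999998331069946], [0.32899999618530273, -0.02199999988079071]] [0.107 0.364] 84.36 z 0.09
red min/max [ 0.32855974 -0.150638    0.02003149] [ 0.68510906 -0.02182532  1.58172893]
redtop 410 [[0.3109999895095825, -0.09700000286102295], [0.6570000052452087, -0.18000000715255737], [0.675000011920929, -0.10499999672174454], [0.32899999618530273, -0.02199999988079071]] [0.077 0.356] 76.51 z 0.129
plane [ 0.60263824 -0.08070425  0.0636341 ] [-0.01250286 -0.99974926 -0.01857684] 88.93556439195926
```

```bash
cat >> h.py <<'E'
def ray(n,uv,T):
    f,cx,cy,_=K(n); r=T[:3,:3]@np.array([(uv[0]-cx)/f,(uv[1]-cy)/f,1]); return T[:3,3],r/np.linalg.norm(r)
def atz(n,uv,T,z):
    o,r=ray(n,uv,T); return o+r*(z-o[2])/r[2]
def tri(a,b):
    A=0;B=0
    for o,r in (a,b):
        M=np.eye(3)-np.outer(r,r); A=A+M; B=B+M@o
    x=np.linalg.solve(A,B); return x,[np.linalg.norm((np.eye(3)-np.outer(r,r))@(x-o)) for o,r in (a,b)]
E
python3 - <<'E'
from h import *
Tt=ext("top");Ts=ext("scene"); print(Tt[:3,3],Ts[:3,3])
for n,a,b in (("spine",(354.8,183.9),(310.4,232.0)),("topedge",(370.2,159.7),(326.8,246.1)),("red",(342.4,170.6),(339.8,237.0))):
    print(n,tri(ray("top",a,Tt),ray("scene",b,Ts)))
print(atz("top",(354.8,183.9),Tt,.073),atz("top",(370.2,159.7),Tt,.132))
p=np.load("top0.npz")["p"][100:215,200:420,::-1]; cv2.imwrite("pics/c.png",cv2.resize(p,None,fx=3.6,fy=3.6,interpolation=cv2.INTER_CUBIC))
E
```

```text
[ 0.32855974 -0.02182532  1.58172893] [ 0.72781596 -0.37607077  1.43837244]
spine (array([ 0.5263246 , -0.11403244,  0.08283891]), [np.float64(0.010160846796283495), np.float64(0.010160846796283561)])
topedge (array([ 0.59713706, -0.14419667,  0.14367974]), [np.float64(0.0037641405617838673), np.float64(0.003764140561784003)])
red (array([ 0.59650204, -0.06519401, -0.01597296]), [np.float64(0.010682107099566697), np.float64(0.010682107099566818)])
[ 0.53426422 -0.10684626  0.073     ] [ 0.59667304 -0.14792233  0.132     ]
```

View pics/c.png

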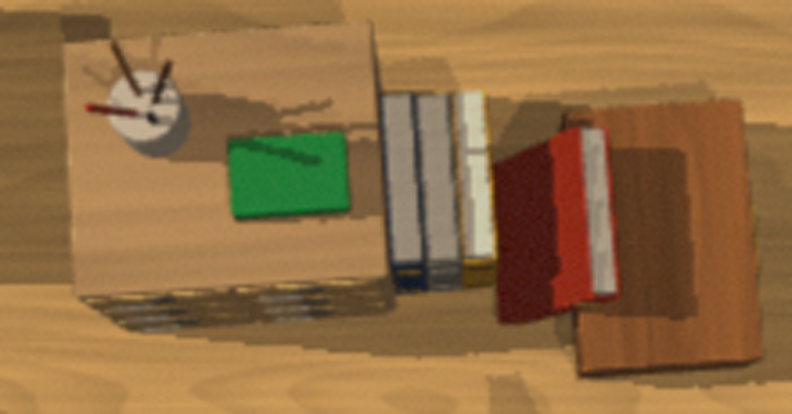

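The crop shows navy, grey and ochre standing in that order (crop x 385–495). The red book's page block runs from (595,127) to (613,297), parallel to the row, and its spine is about 35 mm out of line. I'll approach with the fingers spread along the book's depth, so that two points push its top edge.

```bash
python3 -m jog '[{"rotation":[0,0,-63],"translation":[167,-657,30],"grip":85},{"rotation":[0,0,-63],"translation":[167,-657,30],"grip":85},{"rotation":[0,0,-63],"translation":[167,-657,30],"grip":85},{"rotation":[0,0,-63],"translation":[167,-657,30],"grip":85},{"rotation":[0,0,-63],"translation":[167,-657,30],"grip":85},{"rotation":[0,0,-63],"translation":[167,-657,30],"grip":85},{"rotation":[0,0,-63],"translation":[167,-657,30],"grip":85},{"rotation":[0,0,-63],"translation":[167,-657,30],"grip":85},{"rotation":[0,0,-63],"translation":[167,-657,30],"grip":85},{"rotation":[0,0,-63],"translation":[167,-657,30],"grip":85},{"rotation":[0,0,-63],"translation":[167,-657,30],"grip":85},{"rotation":[0,0,-63],"translation":[167,-657,30],"grip":85},{"rotation":[0,0,-63],"translation":[167,-657,30],"grip":85},{"rotation":[0,0,-63],"translation":[167,-657,30],"grip":85},{"rotation":[0,0,-63],"translation":[167,-657,30],"grip":85},{"rotation":[0,0,-63],"translation":[167,-657,30],"grip":85},{"rotation":[0,0,-63],"translation":[167,-657,30],"grip":85},{"rotation":[0,0,-63],"translation":[167,-657,30],"grip":85},{"rotation":[0,0,-63],"translation":[167,-657,30],"grip":85},{"rotation":[0,0,-63],"translation":[167,-657,30],"grip":85}]'
```

```text
time: 3.0
ee_pos: [0.3801, -0.1493, 0.2615]
tcp_rot: [180.0, 0.0, 94.3]
wrist_force: [-0.7, -0.4, 1.0]
opening: 0.085
grasp_force: 0.0
```

```bash
python3 -m jog '[{"rotation":[0,0,0],"translation":[45,-8,0],"grip":85},{"rotation":[0,0,0],"translation":[90,-16,0],"grip":85},{"rotation":[0,0,0],"translation":[135,-25,0],"grip":85},{"rotation":[0,0,0],"translation":[180,-33,0],"grip":85},{"rotation":[0,0,0],"translation":[220,-42,0],"grip":85},{"rotation":[0,0,0],"translation":[220,-42,-30],"grip":85},{"rotation":[0,0,0],"translation":[220,-42,-60],"grip":85},{"rotation":[0,0,0],"translation":[220,-42,-90],"grip":85},{"rotation":[0,0,0],"translation":[220,-42,-120],"grip":85},{"rotation":[0,0,0],"translation":[220,-42,-145],"grip":85},{"rotation":[0,0,0],"translation":[220,-42,-166],"grip":85},{"rotation":[0,0,0],"translation":[220,-42,-166],"grip":85},{"rotation":[0,0,0],"translation":[220,-42,-166],"grip":85}]'
python3 - <<'E'
from h import *
for n in ("scene","top"):
    p,d=imaging.camera(n); cv2.imwrite(f"pics/{n}1.png",p[:,:,::-1])
a=cv2.imread("pics/top1.png")[100:215,280:420]; b=cv2.imread("pics/scene1.png")[170:310,240:400]
cv2.imwrite("pics/c1.png",np.hstack([cv2.resize(a,(400,400)),cv2.resize(b,(400,400))]))
E
```

```text
time: 4.3
ee_pos: [0.6001, -0.1917, 0.0958]
tcp_rot: [-180.0, -0.0, 94.2]
wrist_force: [-0.4, 0.3, 0.1]
opening: 0.0852
grasp_force: 0.0
```

View pics/c1.png

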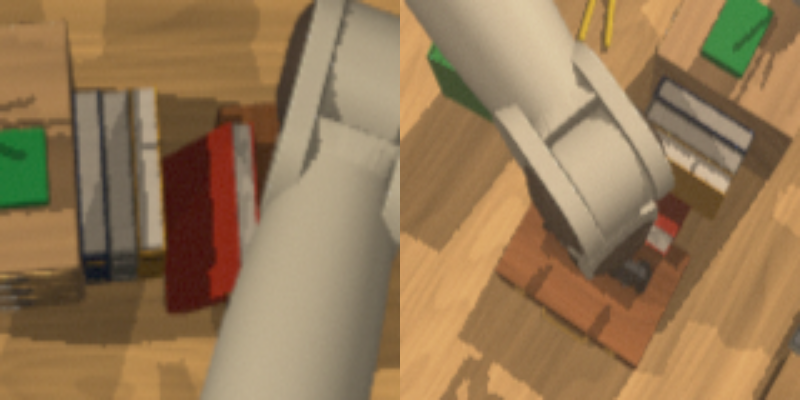

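The tool sits beside the book over the case with no contact (force about 0), and the red book is unchanged. Now I'll start the gentle tilt push.

```bash
python3 -m jog '[{"rotation":[0,0,0],"translation":[0,4,0],"grip":85},{"rotation":[0,0,0],"translation":[-1,8,0],"grip":85},{"rotation":[0,0,0],"translation":[-1,12,0],"grip":85},{"rotation":[0,0,0],"translation":[-1,16,0],"grip":85},{"rotation":[0,0,0],"translation":[-1,20,0],"grip":85},{"rotation":[0,0,0],"translation":[-2,24,0],"grip":85},{"rotation":[0,0,0],"translation":[-2,28,0],"grip":85},{"rotation":[0,0,0],"translation":[-2,32,0],"grip":85},{"rotation":[0,0,0],"translation":[-3,36,0],"grip":85},{"rotation":[0,0,0],"translation":[-3,40,0],"grip":85},{"rotation":[0,0,0],"translation":[-3,44,0],"grip":85},{"rotation":[0,0,0],"translation":[-3,48,0],"grip":85},{"rotation":[0,0,0],"translation":[-4,52,0],"grip":85}]'
```

```text
time: 5.7
ee_pos: [0.5962, -0.1397, 0.0954]
tcp_rot: [180.0, 0.0, 94.2]
wrist_force: [0.9, -1.0, 1.1]
opening: 0.085
grasp_force: 0.6
```

```bash
python3 -m jog '[{"rotation":[0,0,0],"translation":[0,3,0],"grip":85},{"rotation":[0,0,0],"translation":[0,6,0],"grip":85},{"rotation":[0,0,0],"translation":[-1,9,0],"grip":85},{"rotation":[0,0,0],"translation":[-1,12,0],"grip":85},{"rotation":[0,0,0],"translation":[-1,15,0],"grip":85},{"rotation":[0,0,0],"translation":[-1,18,0],"grip":85},{"rotation":[0,0,0],"translation":[-1,21,0],"grip":85},{"rotation":[0,0,0],"translation":[-2,24,0],"grip":85},{"rotation":[0,0,0],"translation":[-2,27,0],"grip":85},{"rotation":[0,0,0],"translation":[-2,30,0],"grip":85},{"rotation":[0,0,0],"translation":[-2,32,0],"grip":85},{"rotation":[0,0,0],"translation":[-2,34,0],"grip":85},{"rotation":[0,0,0],"translation":[-2,36,0],"grip":85},{"rotation":[0,0,0],"translation":[-2,36,0],"grip":85}]'
python3 - <<'E'
from h import *
for n in ("scene","top"):
    p,d=imaging.camera(n); cv2.imwrite(f"pics/{n}2.png",p[:,:,::-1])
a=cv2.imread("pics/top2.png")[100:215,280:420]; b=cv2.imread("pics/scene2.png")[170:310,240:400]
cv2.imwrite("pics/c2.png",np.hstack([cv2.resize(a,(400,400)),cv2.resize(b,(400,400))]))
E
```

```text
time: 7.1
ee_pos: [0.5949, -0.1037, 0.0968]
tcp_rot: [179.8, 0.0, 94.2]
wrist_force: [-0.6, -0.5, 7.4]
opening: 0.0847
grasp_force: 0.0
```

View pics/c2.png

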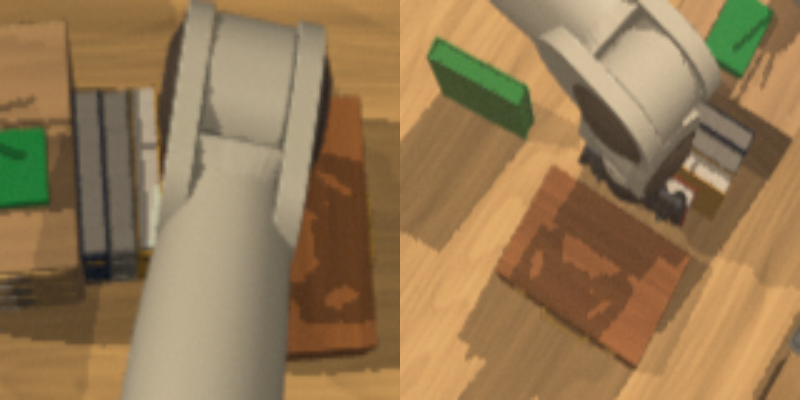

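The book is nearly upright, but there is a 7 N upward force, so its head is touching the gripper's underside. I'll raise the tool a little before going on.

```bash
python3 -m jog '[{"rotation":[0,0,0],"translation":[0,0,4],"grip":85},{"rotation":[0,0,0],"translation":[0,0,8],"grip":85},{"rotation":[0,0,0],"translation":[0,0,12],"grip":85},{"rotation":[0,0,0],"translation":[0,0,16],"grip":85},{"rotation":[0,0,0],"translation":[0,0,16],"grip":85}]'
python3 - <<'E'
from h import *
for n in ("scene","wrist"):
    p,d=imaging.camera(n); cv2.imwrite(f"pics/{n}3.png",p[:,:,::-1])
b=cv2.imread("pics/scene3.png")[190:290,280:400]
cv2.imwrite("pics/c3.png",np.hstack([cv2.imread("pics/wrist3.png")[:,120:520],cv2.resize(b,(400,400))]))
E
```

```text
time: 7.7
ee_pos: [0.5943, -0.104, 0.1119]
tcp_rot: [180.0, 0.0, 94.2]
wrist_force: [-0.1, -0.3, -0.5]
opening: 0.0853
grasp_force: 0.0
```

View pics/c3.png

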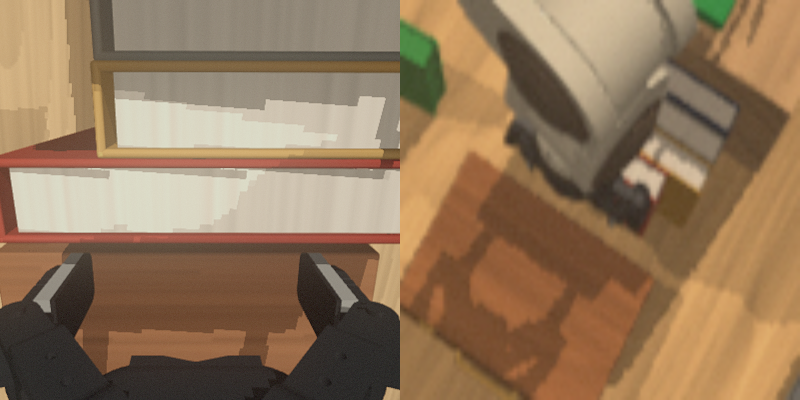

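The wrist view shows the red book (rows 160–240) standing upright next to ochre (rows 62–155). Its edges are parallel and its spine is still out towards the robot: red is at col ~5, ochre at ~97. Now I'll measure the offset and the gap.

```bash
cat > m.py <<'E'
from h import *
import sys
T=ext("wrist"); p,d=imaging.camera("wrist"); C=cloud("wrist",d,T); np.savez("w.npz",p=p,d=d,T=T)
if len(sys.argv)>1: cv2.imwrite(sys.argv[1],p[:,:,::-1])
a=np.radians(4.1); X=np.array([np.cos(a),np.sin(a),0]); Y=np.array([-np.sin(a),np.cos(a),0]); O=np.array([.6265,.1565,0])
D=np.stack([(C-O)@X,(C-O)@Y,C[...,2]],-1)
hsv=cv2.cvtColor(p,cv2.COLOR_RGB2HSV).astype(int)
for zlo,zhi in ((.135,.165),):
  top=(D[...,2]>zlo)&(D[...,2]<zhi)&(d>0)
  for xd in np.arange(-.13,.03,.02):
    s=top&(abs(D[...,0]-xd)<.004); y=D[...,1][s]; z=D[...,2][s]
    if s.sum()>20: print("x",round(xd,2),"ymin",y.min().round(4),[(int(k*1000),np.median(z[abs(y-k)<.004]).round(4)) for k in np.arange(-.245,-.11,.01) if (abs(y-k)<.004).sum()>5])
  for yd in np.arange(-.245,-.12,.01):
    s=top&(abs(D[...,1]-yd)<.003)
    if s.sum()>20: print("y",round(yd,3),"xmin",D[...,0][s].min().round(4))
E
python3 m.py
```

```text
x -0.11 ymin -0.2516 [(-235, np.float64(0.1492)), (-224, np.float64(0.1463)), (-214, np.float64(0.1463)), (-204, np.float64(0.1485))]
x -0.09 ymin -0.2684 [(-245, np.float64(0.1509)), (-235, np.float64(0.1492)), (-224, np.float64(0.1463)), (-214, np.float64(0.1463)), (-204, np.float64(0.1485))]
x -0.07 ymin -0.2331 [(-235, np.float64(0.1491)), (-224, np.float64(0.1464)), (-214, np.float64(0.1463)), (-204, np.float64(0.149)), (-194, np.float64(0.1464)), (-184, np.float64(0.1464)), (-174, np.float64(0.1448)), (-164, np.float64(0.1423))]
x -0.05 ymin -0.2335 [(-235, np.float64(0.1492)), (-224, np.float64(0.1463)), (-214, np.float64(0.1464)), (-204, np.float64(0.1489)), (-194, np.float64(0.1463)), (-184, np.float64(0.1464)), (-174, np.float64(0.1446)), (-164, np.float64(0.1423))]
x -0.03 ymin -0.2336 [(-235, np.float64(0.1492)), (-224, np.float64(0.1464)), (-214, np.float64(0.1464)), (-204, np.float64(0.1489)), (-194, np.float64(0.1463)), (-184, np.float64(0.1463)), (-174, np.float64(0.1447)), (-164, np.float64(0.1423))]
x -0.01 ymin -0.2686 [(-245, np.float64(0.1518)), (-235, np.float64(0.1492)), (-224, np.float64(0.1463)), (-214, np.float64(0.1463)), (-204, np.float64(0.1488)), (-194, np.float64(0.1463)), (-184, np.float64(0.1464)), (-174, np.float64(0.1447)), (-164, np.float64(0.1423))]
x 0.01 ymin -0.2333 [(-235, np.float64(0.1492)), (-224, np.float64(0.1463)), (-214, np.float64(0.1464)), (-204, np.float64(0.1489)), (-194, np.float64(0.1463)), (-184, np.float64(0.1463)), (-174, np.float64(0.1447)), (-164, np.float64(0.1423))]
y -0.245 xmin -0.1069
y -0.235 xmin -0.1156
y -0.225 xmin -0.1163
y -0.215 xmin -0.116
y -0.205 xmin -0.1158
y -0.195 xmin -0.0816
y -0.185 xmin -0.0818
y -0.175 xmin -0.0817
y -0.165 xmin -0.0817
```

The book stands upright (its top is level) and parallel. Its outer cover is at y_d = −0.233, so it touches the row, and the spine sits at x_d = −0.116 against −0.082 for ochre. That leaves 34 mm to push in. Next I'll back off, close the fingers and move round in front of the spine.

```bash
python3 -m jog '[{"rotation":[0,0,0],"translation":[0,-8,0],"grip":85},{"rotation":[0,0,0],"translation":[0,-16,0],"grip":85},{"rotation":[0,0,0],"translation":[0,-16,40],"grip":85},{"rotation":[0,0,0],"translation":[0,-16,80],"grip":85},{"rotation":[0,0,0],"translation":[0,-16,110],"grip":85},{"rotation":[0,0,0],"translation":[-40,0,110],"grip":0},{"rotation":[0,0,0],"translation":[-80,15,110],"grip":0},{"rotation":[0,0,0],"translation":[-120,31,110],"grip":0},{"rotation":[0,0,0],"translation":[-120,31,110],"grip":0},{"rotation":[0,0,0],"translation":[-120,31,110],"grip":0},{"rotation":[0,0,0],"translation":[-120,31,80],"grip":0},{"rotation":[0,0,0],"translation":[-120,31,50],"grip":0},{"rotation":[0,0,0],"translation":[-120,31,20],"grip":0},{"rotation":[0,0,0],"translation":[-120,31,-10],"grip":0},{"rotation":[0,0,0],"translation":[-120,31,-10],"grip":0},{"rotation":[0,0,0],"translation":[-120,31,-10],"grip":0}]'; python3 m.py pics/w4.png
python3 - <<'E'
from h import *
p,d=imaging.camera("top"); a=cv2.resize(p[90:290,260:460,::-1],(400,400)); cv2.imwrite("pics/c4.png",np.hstack([cv2.imread("pics/w4.png")[:,120:520],a]))
E
```

```text
time: 9.45
ee_pos: [0.4746, -0.0734, 0.1016]
tcp_rot: [-180.0, -0.0, 94.2]
wrist_force: [-0.3, -0.7, 1.0]
opening: -0.0
grasp_force: 0.0
x -0.13 ymin -0.2271 [(-224, np.float64(0.1593)), (-204, np.float64(0.1616))]
x -0.11 ymin -0.2232 [(-224, np.float64(0.1461)), (-214, np.float64(0.1463)), (-204, np.float64(0.1456))]
x -0.09 ymin -0.2326 [(-235, np.float64(0.1491)), (-224, np.float64(0.1464)), (-214, np.float64(0.1464)), (-204, np.float64(0.1452))]
x -0.07 ymin -0.2329 [(-235, np.float64(0.1492)), (-224, np.float64(0.1464)), (-214, np.float64(0.1463)), (-204, np.float64(0.1487)), (-194, np.float64(0.1463)), (-184, np.float64(0.1462)), (-174, np.float64(0.1423)), (-164, np.float64(0.142))]
y -0.245 xmin -0.2749
y -0.235 xmin -0.2723
y -0.225 xmin -0.2822
y -0.215 xmin -0.1987
y -0.205 xmin -0.2123
y -0.195 xmin -0.083
y -0.185 xmin -0.083
y -0.175 xmin -0.0828
y -0.165 xmin -0.083
y -0.155 xmin -0.083
y -0.145 xmin -0.0832
y -0.135 xmin -0.0835
y -0.125 xmin -0.0831
```

View pics/c4.png

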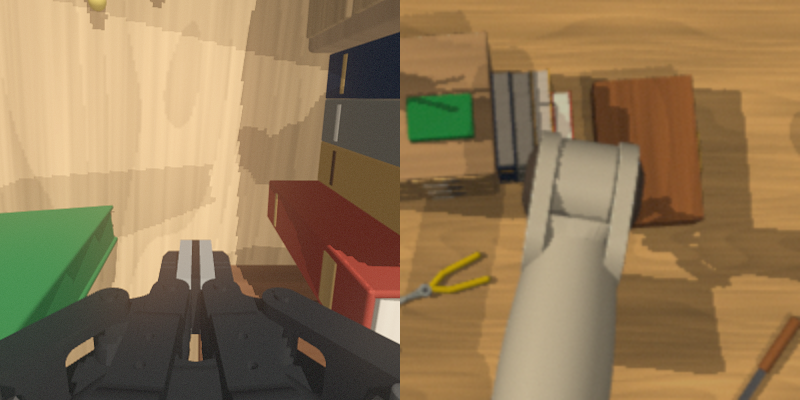

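The closed fingers are in front of the spine, and the green book is clear. I'll raise the tool 6 mm so the knuckles clear the book's head, then push along the drawer x axis, stop short and measure.

```bash
python3 -m jog '[{"rotation":[0,0,0],"translation":[0,0,6],"grip":0},{"rotation":[0,0,0],"translation":[8,0,6],"grip":0},{"rotation":[0,0,0],"translation":[16,1,6],"grip":0},{"rotation":[0,0,0],"translation":[24,2,6],"grip":0},{"rotation":[0,0,0],"translation":[28,2,6],"grip":0},{"rotation":[0,0,0],"translation":[31,2,6],"grip":0},{"rotation":[0,0,0],"translation":[34,2,6],"grip":0},{"rotation":[0,0,0],"translation":[37,3,6],"grip":0},{"rotation":[0,0,0],"translation":[40,3,6],"grip":0},{"rotation":[0,0,0],"translation":[43,3,6],"grip":0},{"rotation":[0,0,0],"translation":[46,3,6],"grip":0},{"rotation":[0,0,0],"translation":[49,3,6],"grip":0},{"rotation":[0,0,0],"translation":[52,4,6],"grip":0},{"rotation":[0,0,0],"translation":[55,4,6],"grip":0},{"rotation":[0,0,0],"translation":[57,4,6],"grip":0}]'; python3 m.py pics/w5.png
```

```text
time: 11.05
ee_pos: [0.5314, -0.0689, 0.1073]
tcp_rot: [180.0, -0.0, 94.2]
wrist_force: [-5.2, -0.3, 3.4]
opening: 0.0003
grasp_force: 2.5
x -0.13 ymin -0.2172 [(-214, np.float64(0.1617)), (-204, np.float64(0.1597))]
x -0.11 ymin -0.2302 [(-224, np.float64(0.1529)), (-214, np.float64(0.1449)), (-204, np.float64(0.1477))]
x -0.09 ymin -0.2242 [(-224, np.float64(0.1635)), (-214, np.float64(0.1627)), (-204, np.float64(0.158))]
x -0.07 ymin -0.2335 [(-235, np.float64(0.1494)), (-224, np.float64(0.1636)), (-214, np.float64(0.1466)), (-204, np.float64(0.1491)), (-194, np.float64(0.1465)), (-184, np.float64(0.1464)), (-174, np.float64(0.1451)), (-164, np.float64(0.1424)), (-154, np.float64(0.1425)), (-144, np.float64(0.151)), (-134, np.float64(0.1504)), (-124, np.float64(0.1503))]
x -0.05 ymin -0.2271 [(-224, np.float64(0.1466)), (-214, np.float64(0.1466)), (-204, np.float64(0.149)), (-194, np.float64(0.1464)), (-184, np.float64(0.1464)), (-174, np.float64(0.145)), (-164, np.float64(0.1424)), (-154, np.float64(0.1425)), (-144, np.float64(0.151)), (-134, np.float64(0.1504)), (-124, np.float6
[... 226 characters left out ...]
), (-164, np.float64(0.1424)), (-154, np.float64(0.1425)), (-144, np.float64(0.1511)), (-134, np.float64(0.1504)), (-124, np.float64(0.1504))]
x -0.01 ymin -0.2341 [(-235, np.float64(0.1492)), (-224, np.float64(0.1465)), (-214, np.float64(0.1465)), (-204, np.float64(0.1489)), (-194, np.float64(0.1464)), (-184, np.float64(0.1463)), (-174, np.float64(0.1432)), (-164, np.float64(0.1422)), (-154, np.float64(0.1418))]
y -0.245 xmin -0.2312
y -0.235 xmin -0.2317
y -0.225 xmin -0.2307
y -0.215 xmin -0.1425
y -0.205 xmin -0.1514
y -0.195 xmin -0.082
y -0.185 xmin -0.0821
y -0.175 xmin -0.0819
y -0.165 xmin -0.0821
y -0.155 xmin -0.082
y -0.145 xmin -0.0821
y -0.135 xmin -0.0823
y -0.125 xmin -0.0822
```

View pics/w5.png

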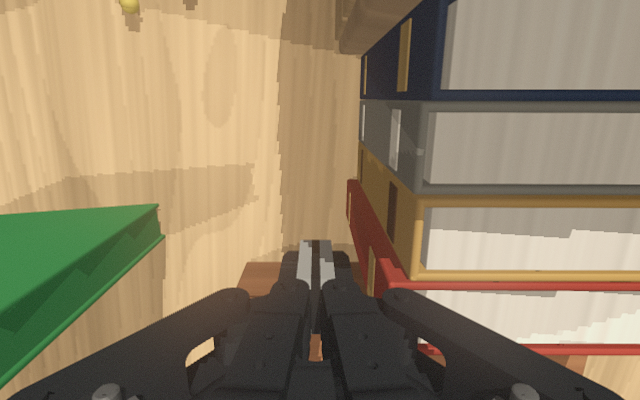

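The wrist view shows the red spine's top corner at about (383,275), a little to the left of ochre's at (412,275). I'll quantify the remaining offset from the red pixels.

```bash
cat > m2.py <<'E'
from h import *
import sys
z=np.load("w.npz"); p,d,T=z["p"],z["d"],z["T"]; C=cloud("wrist",d,T)
a=np.radians(4.1); X=np.array([np.cos(a),np.sin(a),0]); Y=np.array([-np.sin(a),np.cos(a),0]); O=np.array([.6265,.1565,0])
D=np.stack([(C-O)@X,(C-O)@Y,C[...,2]],-1)
h=cv2.cvtColor(p,cv2.COLOR_RGB2HSV).astype(int)
red=((h[...,0]<6)|(h[...,0]>174))&(h[...,1]>150)&(h[...,2]>60)&(d>0)
for lo,hi in ((.05,.07),(.08,.1),(.11,.13),(.13,.142),(.142,.152)):
    for n,m in (("red",red&(D[...,1]<-.2)&(D[...,1]>-.215)),("ochre",(D[...,1]<-.182)&(D[...,1]>-.197)&~red)):
        s=m&(D[...,2]>lo)&(D[...,2]<hi)
        if s.sum()>8: print(n,lo,hi,s.sum(),"x 2/10/50pct",np.percentile(D[...,0][s],[2,10,50]).round(4))
E
python3 m2.py
```

```text
ochre 0.05 0.07 146 x 2/10/50pct [-0.0816 -0.0816 -0.0814]
red 0.08 0.1 13 x 2/10/50pct [-0.0883 -0.0883 -0.0868]
ochre 0.08 0.1 244 x 2/10/50pct [-0.0817 -0.0816 -0.0814]
red 0.11 0.13 68 x 2/10/50pct [-0.0883 -0.0883 -0.0873]
ochre 0.11 0.13 435 x 2/10/50pct [-0.0823 -0.0822 -0.082 ]
red 0.13 0.142 261 x 2/10/50pct [-0.0883 -0.0882 -0.0868]
ochre 0.13 0.142 495 x 2/10/50pct [-0.0818 -0.0817 -0.0814]
red 0.142 0.152 1799 x 2/10/50pct [-0.0879 -0.0851 -0.0412]
ochre 0.142 0.152 10094 x 2/10/50pct [-0.0814 -0.0746 -0.0452]
```

6.5 mm to go, and the spine is vertical.

```bash
python3 -m jog '[{"rotation":[0,0,0],"translation":[2,0,0],"grip":0},{"rotation":[0,0,0],"translation":[4,0,0],"grip":0},{"rotation":[0,0,0],"translation":[5.5,0,0],"grip":0},{"rotation":[0,0,0],"translation":[6.5,0,0],"grip":0},{"rotation":[0,0,0],"translation":[6.5,0,0],"grip":0}]'; python3 m.py pics/w6.png >/dev/null; python3 m2.py
```

```text
time: 11.6
ee_pos: [0.5377, -0.0689, 0.1072]
tcp_rot: [180.0, -0.0, 94.2]
wrist_force: [-2.7, 0.7, 1.9]
opening: 0.0002
grasp_force: 1.8
ochre 0.05 0.07 118 x 2/10/50pct [-0.0816 -0.0815 -0.0814]
ochre 0.08 0.1 194 x 2/10/50pct [-0.0816 -0.0816 -0.0815]
ochre 0.11 0.13 361 x 2/10/50pct [-0.0823 -0.0822 -0.082 ]
ochre 0.13 0.142 461 x 2/10/50pct [-0.0818 -0.0816 -0.0814]
red 0.142 0.152 1526 x 2/10/50pct [-0.081  -0.0739 -0.0282]
ochre 0.142 0.152 10923 x 2/10/50pct [-0.0814 -0.0734 -0.0419]
```

Now in line. I'll back off, raise the tool, move so the wrist camera sees everything, and verify.

```bash
python3 -m jog '[{"rotation":[0,0,0],"translation":[-5,0,0],"grip":0},{"rotation":[0,0,0],"translation":[-15,-1,0],"grip":0},{"rotation":[0,0,0],"translation":[-45,-3,0],"grip":0},{"rotation":[0,0,0],"translation":[-60,-4,40],"grip":0},{"rotation":[0,0,0],"translation":[-60,-4,90],"grip":0},{"rotation":[0,0,0],"translation":[-60,-4,130],"grip":0},{"rotation":[0,0,0],"translation":[-30,-40,130],"grip":0},{"rotation":[0,0,0],"translation":[10,-80,130],"grip":0},{"rotation":[0,0,0],"translation":[40,-110,130],"grip":0},{"rotation":[0,0,0],"translation":[40,-110,130],"grip":0},{"rotation":[0,0,0],"translation":[40,-110,130],"grip":0}]'; python3 m.py pics/w7.png; python3 m2.py
```

```text
time: 12.75
ee_pos: [0.5774, -0.1796, 0.2358]
tcp_rot: [-179.9, -0.1, 94.1]
wrist_force: [-0.5, 0.4, -0.5]
opening: -0.0003
grasp_force: 0.0
x -0.07 ymin -0.2338 [(-235, np.float64(0.1487)), (-224, np.float64(0.1463)), (-214, np.float64(0.1463)), (-204, np.float64(0.1488))]
x -0.05 ymin -0.2337 [(-235, np.float64(0.1485)), (-224, np.float64(0.1463)), (-214, np.float64(0.1463)), (-204, np.float64(0.149))]
x -0.03 ymin -0.2338 [(-235, np.float64(0.1484)), (-224, np.float64(0.1463)), (-214, np.float64(0.1463)), (-204, np.float64(0.149))]
x -0.01 ymin -0.2338 [(-235, np.float64(0.1487)), (-224, np.float64(0.1463)), (-214, np.float64(0.1463)), (-204, np.float64(0.149))]
x 0.01 ymin -0.2339 [(-235, np.float64(0.1486)), (-224, np.float64(0.1464)), (-214, np.float64(0.1464)), (-204, np.float64(0.1489))]
y -0.245 xmin -0.2707
y -0.235 xmin -0.267
y -0.225 xmin -0.2624
y -0.215 xmin -0.082
y -0.205 xmin -0.0818
red 0.142 0.152 444 x 2/10/50pct [-0.0035  0.007   0.0304]
```

View pics/w7.png

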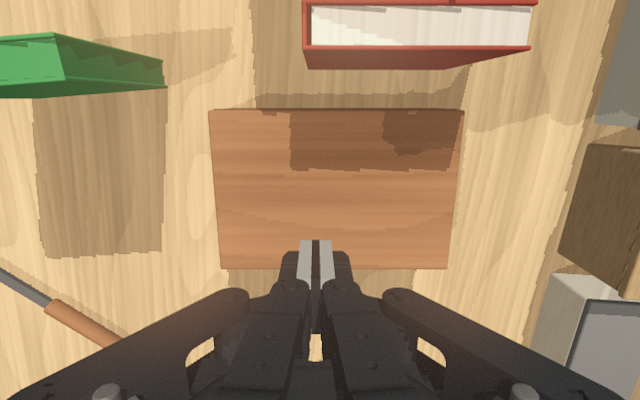

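The red book is upright at the top (rows 0–50). Its spine is at x_d −0.082, equal to the others, its outer cover is at −0.234, and it is parallel to the row. Handing in.

```bash
python3 -c "
from workcell import bot
print(bot.job_done())"
```

```text
the job is handed in; nothing more can be done
None
```

The red sketchbook stands upright against the row, its spine level with the other three to within about 1 mm by the wrist camera, and the job is handed in; no verdict was returned.

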